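# Stop the display slab rocking

### The job

One corner of the marble display slab rocks on its stand. Without grasping or lifting anything, press down on the blue corner dots with a fingertip until you find the corner that sinks, press it right down, then press the orange-padded shim tab at that same corner down flat, leaving the other three tabs raised and everything else in its place. Finish with a fingertip pressing firmly down on that corner's blue dot to show that it now holds, and end the program while still pressing there.

Things in the scene. Friction and masses are not known exactly. Their poses are not given: they have to be found in the camera images.
- stand: fixed dark steel stand under the slab, with a slim arm reaching out diagonally at each corner; origin at the centre of its underside on the cabinet top. x points to the back (away from the robot), y to the left, turned up to 0.25 rad. 'front' means -x, 'back' +x, 'left' +y, 'right' -y of this frame.
- slab: loose marble display slab, 120 x 150 x 12 mm (x, y, z), about 0.75 kg, resting level on four round rubber-topped feet of the stand, one under each corner dot; axes as the stand's; origin at the centre of its underside, 40 mm above the cabinet top. Three feet are solid. One foot, in any of the four places and not to be told apart by eye, is sprung: pressed with about 5 N on its dot that corner sinks 7 mm, and it comes back up when let go.
- soap: wrapped soap bar, pale green with a kraft band, 53 x 78 x 28 mm, loose on the middle of the slab; origin at the centre of its underside
- tin: round white balm tin, 50 mm across, 21 mm high, loose on the cabinet top left of the slab; origin at the centre of its underside
- matchbox: small green and yellow matchbox, 36 x 53 x 16 mm, loose on the cabinet top right of the slab; origin at the centre of its underside
- dot_front_left (a point): centre of the blue dot (14 mm across) on the slab's top at its front left corner, straight above a foot; -42 mm in x and 57 mm in y from the slab's centre, 52 mm above the cabinet top at rest
- dot_front_right (a point): centre of the blue dot (14 mm across) on the slab's top at its front right corner, straight above a foot; -42 mm in x and -57 mm in y from the slab's centre, 52 mm above the cabinet top at rest
- dot_back_left (a point): centre of the blue dot (14 mm across) on the slab's top at its back left corner, straight above a foot; 42 mm in x and 57 mm in y from the slab's centre, 52 mm above the cabinet top at rest
- dot_back_right (a point): centre of the blue dot (14 mm across) on the slab's top at its back right corner, straight above a foot; 42 mm in x and -57 mm in y from the slab's centre, 52 mm above the cabinet top at rest
- tab_front_left (a point): centre of the top of the orange pad (22 x 22 mm) on the front left shim's tab: an aluminium tab 26 mm wide that starts beside the slab's corner and reaches 60 mm outward at 45 degrees between the stand's x and y axes. The pad's centre is 47 mm out from the hinge. Raised it is about 50 mm above the cabinet top; pressed flat it is 27 mm above it, at x -96 mm, y 111 mm in the stand's frame, about 8 mm farther out than when raised
- shim_front_left (a joint): hinge of the front left shim, rad: 0 raised, 0.55 flat; starts between 0 and 0.08. It is stiff (about 9 N straight down on the pad moves it) and stays where it is left. Pressed flat its inner end stands 1.5 mm below the slab's corner, fills the space there, and so carries the corner.
- tab_front_right (a point): centre of the top of the orange pad (22 x 22 mm) on the front right shim's tab: an aluminium tab 26 mm wide that starts beside the slab's corner and reaches 60 mm outward at 45 degrees between the stand's x and y axes. The pad's centre is 47 mm out from the hinge. Raised it is about 50 mm above the cabinet top; pressed flat it is 27 mm above it, at x -96 mm, y -111 mm in the stand's frame, about 8 mm farther out than when raised
- shim_front_right (a joint): hinge of the front right shim, rad: 0 raised, 0.55 flat; starts between 0 and 0.08. It is stiff (about 9 N straight down on the pad moves it) and stays where it is left. Pressed flat its inner end stands 1.5 mm below the slab's corner, fills the space there, and so carries the corner.
- tab_back_left (a point): centre of the top of the orange pad (22 x 22 mm) on the back left shim's tab: an aluminium tab 26 mm wide that starts beside the slab's corner and reaches 60 mm outward at 45 degrees between the stand's x and y axes. The pad's centre is 47 mm out from the hinge. Raised it is about 50 mm above the cabinet top; pressed flat it is 27 mm above it, at x 96 mm, y 111 mm in the stand's frame, about 8 mm farther out than when raised
- shim_back_left (a joint): hinge of the back left shim, rad: 0 raised, 0.55 flat; starts between 0 and 0.08. It is stiff (about 9 N straight down on the pad moves it) and stays where it is left. Pressed flat its inner end stands 1.5 mm below the slab's corner, fills the space there, and so carries the corner.
- tab_back_right (a point): centre of the top of the orange pad (22 x 22 mm) on the back right shim's tab: an aluminium tab 26 mm wide that starts beside the slab's corner and reaches 60 mm outward at 45 degrees between the stand's x and y axes. The pad's centre is 47 mm out from the hinge. Raised it is about 50 mm above the cabinet top; pressed flat it is 27 mm above it, at x 96 mm, y -111 mm in the stand's frame, about 8 mm farther out than when raised
- shim_back_right (a joint): hinge of the back right shim, rad: 0 raised, 0.55 flat; starts between 0 and 0.08. It is stiff (about 9 N straight down on the pad moves it) and stays where it is left. Pressed flat its inner end stands 1.5 mm below the slab's corner, fills the space there, and so carries the corner.

How it is judged:
By the outcome, as a careful person would: the job done as asked, in the order asked, and still so for the second after the job is handed in, while the arm keeps its last pose, push and grip.
It also fails if it takes over 61 s, if anything falls off the work surface, if the arm or the gripper's body presses on something with over 40 N, if the wrist force passes 120 N, or if a joint passes its speed limit or range.

### The arm

A 6-joint arm with a two-finger parallel gripper is mounted at the origin on a cart in front of the work surface, level with it; the furniture and walls round the work are solid. World frame = base frame: x ahead of the robot, y to its left, z up, the work surface at z = 0. Lengths are in m, angles in degrees, forces in N, time in s.
With the tool pointing down it reaches from about 0.4 to 0.825 m from the base axis. Payload 7 kg.
Tool frame: the origin (TCP) lies midway between the tips of the shut fingers; the grasp point (between the pads) lies 19 mm behind it; z points along the fingers, y is the line along which they close (so a half turn about z gives the same grasp; the last joint's range is limited). The gripper opens to 88 mm and grips with 3 to 60 N. Pads are 19 mm wide; open, the fingers measure 130 mm over their backs; the gripper's body (78 mm by 193 mm) begins 47 mm behind the grasp point.
Start: joints at [82.855, 20.546, 0.682, 0, -70.136, -16.507], TCP at [0.271, 0.618, 0.227] pointing down, gripper open.
Joint ranges: [-176.03, 176.03], [-82.01, 121.73], [-58.28, 71.71], [-173.87, 95.51], [-174.79, -0.11], [-173.66, 173.66]. Speed limits (degrees/s): [136.94, 136.94, 172.46, 180, 180, 180].

### API

Orientations are given as [roll, pitch, yaw] about the fixed x, y, z axes, in that order (R = Rz(yaw) Ry(pitch) Rx(roll)).
In Python, from plant import r gives the robot as it stands. The module is installed in compiled form; this text tells all that it offers.
- The arm moves only by the tool play_rows, never from a script. Its argument "rows" is a list of rows, each an object with "slide": the shift along the tool's x, y, z as a fraction of full scale, a list of three; "delta_rot": the turn, a rotation vector about the tool's x, y, z as a fraction of full scale, a list of three; "fingers": the opening, from -1 (shut) to 1 (fully open). In form: [{"slide": [x, y, z], "delta_rot": [rx, ry, rz], "fingers": fingers}, ...]. A call has 1 to 8 rows; each row shifts and turns the commanded pose from where the row before left it, along the tool's axes as they then stand; what a row does not reach is not made up. Full scale, the value 1, is 0.15 m for a shift and 0.08 rad for a turn. A row lasts 1/8 s, in which the tool goes at most 62.5 mm and 10.7 degrees, less where a joint would pass 70% of its speed; a pose out of reach is approached as far as the arm can. A call with a number of a shift or a turn outside -1 to 1 is refused whole. A call with a gripper value outside its range is refused whole. The fingers move at their own pace and stop on an object; "squeeze" is the grip in N (left out, the last holds). Time passes only in rows, so rows that do not move let the fingers close. It gives the time, the measured TCP pose, the force, the opening and the grip force at its end, in the units of the state.
- r.get_state(): the state, without advancing time (a new reading comes with each control period).
- r.capture(name): name is "scene" or "top" or "wrist"; returns a dict with "image" (420x560x3 uint8, blue, green, red), "fx", "fy", "cx", "cy" (pixels), "R" (3x3) and "t" (3): a world point X has camera coordinates R X + t; the wrist camera has in their place "T_tool_cam" (4x4, takes a point from camera to tool coordinates, whose origin is the TCP and whose axes are the flange's). Camera axes: x right, y down, z forward; pixel columns grow to the right and rows downward; lengths in m; the calibration is good to about 2 mm. A picture is of the moment at which its call begins: read the wrist's pose just before it. There is no depth.
- r.close_job(): hands the job in; it is judged then, once.
The state is a dict: "time_s": time; "joints": joint angles; "qd": joint speeds; "joint_torque": joint torques, N m; "tcp_pos": TCP position; "eef_rot": TCP orientation; "contact_force": force on the tool from outside, world axes, zero at the start; "moment": the same for the moment, N m; "gripper_width": finger opening in m; "gripper_force": force on a finger pad.
Only numpy, scipy, OpenCV 4.12 (cv2) and the standard library are available. Lean on these libraries where they do the work, as an engineer would, in place of code of your own. Each camera call takes 0.05 s, during which the arm holds its last target. There are 200 camera calls.

## Working session

There is one attempt and no reset: what is moved stays moved. The work goes in short steps, Python scripts to look and compute and a tool call to move; the robot and the scene stay as the last step left them, time stands still between calls to the robot, and variables do not carry over. Pictures are saved under pics/ and viewed, at most 10 in all, crops included, and the job is handed in when it is done.

Besides the shell and the picture viewer there is one more tool, called after "Emit:" as name(argument=value, ...) on one line, values as JSON. play_rows: Moves the arm, as the interface text tells. Shift numbers are shares of 0.15 m and turn numbers shares of 0.08 rad, none past 1 either way. Its arguments: {"type":"object","properties":{"rows":{"type":"array"},"squeeze":{"type":"number"}},"required":["rows"]}

```bash
mkdir -p pics
cat > h.py <<'E'
import numpy as np, cv2
from plant import r
def ray(c,u,v,z):
    R=np.array(c["R"]);t=np.array(c["t"]).ravel()
    d=R.T@np.array([(u-c["cx"])/c["fx"],(v-c["cy"])/c["fy"],1]);o=-R.T@t
    return o+d*(z-o[2])/d[2]
def blobs(img,lo,hi,amin=15):
    m=cv2.inRange(cv2.cvtColor(img,cv2.COLOR_BGR2HSV),lo,hi)
    n,_,s,c=cv2.connectedComponentsWithStats(m)
    return [(c[i],s[i,4]) for i in range(1,n) if s[i,4]>=amin]
E
python3 - <<'E'
from h import *
s=r.get_state();print({k:np.round(v,3).tolist() for k,v in s.items()})
for n in("top","scene"):
    c=r.capture(n);cv2.imwrite(f"pics/{n}0.png",c["image"])
    print(n,-np.array(c["R"]).T@np.array(c["t"]).ravel())
    for nm,lo,hi,z in(("blue",(95,120,60),(125,255,255),.052),("orange",(5,150,120),(18,255,255),.05)):
        for p,a in blobs(c["image"],lo,hi):print(nm,p.round(1),a,ray(c,*p,z).round(4))
E
```

```text
{'time_s': 0.0, 'joints': [82.856, 20.592, 0.632, -0.021, -70.134, -16.507], 'qd': [-0.067, 0.096, 0.054, -0.051, 0.054, -0.014], 'joint_torque': [0.0, -58.271, 29.307, 6.997, 0.007, -0.0], 'tcp_pos': [0.271, 0.618, 0.226], 'eef_rot': [179.904, -0.008, -23.657], 'contact_force': [0.153, -0.709, 0.124], 'moment': [-0.006, 0.008, -0.06], 'gripper_force': 0.0, 'gripper_width': 0.088}
top [0.411725   0.002746   0.90754465]
blue [274.5 170. ] 26 [0.6216 0.0272 0.052 ]
blue [339.4 179.7] 29 [ 0.605  -0.0865  0.052 ]
blue [267.2 216.8] 31 [0.5385 0.0387 0.052 ]
blue [332.5 226.7] 30 [ 0.5223 -0.0738  0.052 ]
orange [252.  139.7] 118 [0.6771 0.068  0.05  ]
orange [370.6 157.3] 123 [ 0.6463 -0.1421  0.05  ]
orange [366. 214.] 61 [ 0.545 -0.132  0.05 ]
orange [234.1 241. ] 116 [0.4964 0.0951 0.05  ]
orange [356.9 259.4] 118 [ 0.4666 -0.115   0.05  ]
scene [-0.06222423 -0.48309424  0.47353067]
orange [288.4 185.8] 54 [0.679  0.0658 0.05  ]
orange [220.2 213.8] 37 [0.4964 0.0905 0.05  ]
orange [369.4 221.9] 43 [ 0.6447 -0.1466  0.05  ]
```

View pics/top0.png

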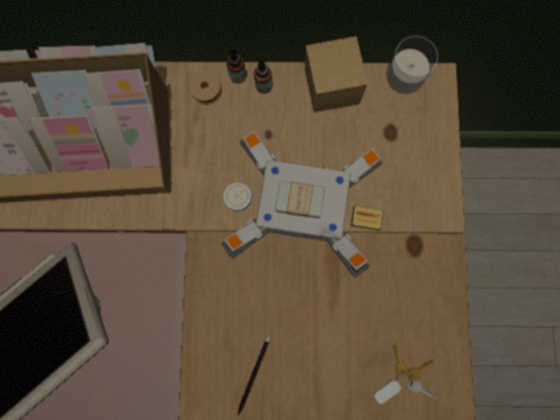

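View pics/scene0.png

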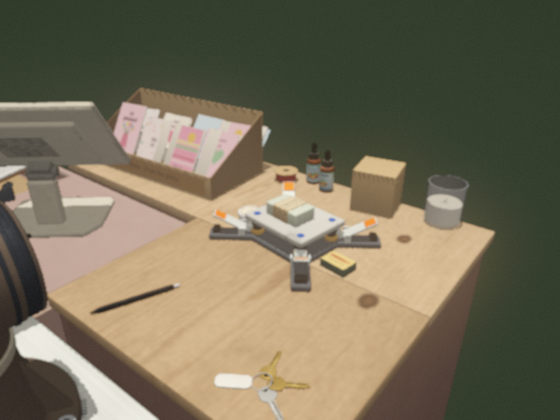

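Run:
```python
from h import *
D=np.array([[.6216,.0272],[.605,-.0865],[.5385,.0387],[.5223,-.0738]])
B=np.array([[42,57],[42,-57],[-42,57],[-42,-57]])/1000
c=D.mean(0);q=D-c;a=np.arctan2((B[:,0]*q[:,1]-B[:,1]*q[:,0]).sum(),(B*q).sum())
Rz=np.array([[np.cos(a),-np.sin(a)],[np.sin(a),np.cos(a)]])
print(c,a,np.degrees(a));print((c+B@Rz.T).round(4), (c+(np.sign(B)*[.096,.111])@Rz.T).round(4),(c+(np.sign(B)*[.090,.105])@Rz.T).round(4))
```

```text
[ 0.57185 -0.0236 ] -0.14432859648719748 -8.269419441763095
[[ 0.6216  0.0268]
 [ 0.6052 -0.086 ]
 [ 0.5385  0.0388]
 [ 0.5221 -0.074 ]] [[ 0.6828  0.0724]
 [ 0.6509 -0.1473]
 [ 0.4928  0.1001]
 [ 0.4609 -0.1196]] [[ 0.676   0.0674]
 [ 0.6458 -0.1405]
 [ 0.4979  0.0933]
 [ 0.4677 -0.1146]]
```

The top view shows the slab with dots at (274,170), (339,180), (267,217) and (332,227), pads outside the corners, a card rack at left, and a monitor at lower left, between the start pose and the slab. The scene view shows the monitor panel's lower right corner at about (128,165) and its foot at (85,215). I'll check the monitor's height before moving past it.

```bash
python3 - <<'E'
from h import *
T=r.capture("top");S=r.capture("scene")
def P(c):return c["fx"]*0+np.array([[c["fx"],0,c["cx"]],[0,c["fy"],c["cy"]],[0,0,1]])@np.c_[c["R"],np.ravel(c["t"])]
print("foot",ray(S,85,215,0),ray(S,115,210,0),ray(S,30,220,0))
for z in(0,.1,.2,.3,.4):
    print(z,[ray(T,u,v,z)[:2].round(3).tolist() for u,v in((72,247),(103,335),(0,295),(0,405))])
    for u,v in((72,247),(103,335)):
        q=P(S)@np.r_[ray(T,u,v,z),1];print("   in scene",(q[:2]/q[2]).round())
E
python3 - <<'E'
import sys;sys.path.insert(0,'.')
from h import *
c=r.capture("wrist");cv2.imwrite("pics/w0.png",c["image"]);print(np.round(c["T_tool_cam"],3),c["fx"])
E
```

```text
foot [0.38096701 0.37762618 0.        ] [4.33903363e-01 3.47659601e-01 5.55111512e-17] [2.98031151e-01 4.46755650e-01 5.55111512e-17]
0 [[0.488, 0.395], [0.333, 0.327], [0.401, 0.517], [0.215, 0.497]]
   in scene [123. 195.]
   in scene [ 78. 231.]
0.1 [[0.48, 0.352], [0.342, 0.292], [0.402, 0.46], [0.236, 0.442]]
   in scene [125. 160.]
   in scene [ 82. 189.]
0.2 [[0.471, 0.308], [0.351, 0.256], [0.403, 0.404], [0.258, 0.388]]
   in scene [128. 119.]
   in scene [ 88. 140.]
0.3 [[0.463, 0.265], [0.359, 0.22], [0.405, 0.347], [0.28, 0.334]]
   in scene [131.  71.]
   in scene [94. 84.]
0.4 [[0.454, 0.222], [0.368, 0.184], [0.406, 0.29], [0.302, 0.279]]
   in scene [134.  13.]
   in scene [102.  19.]
[[-0.001 -0.961 -0.276  0.075]
 [ 1.    -0.    -0.001  0.001]
 [ 0.001 -0.276  0.961 -0.157]
 [ 0.     0.     0.     1.   ]] 304.1700122578271
```

View pics/w0.png

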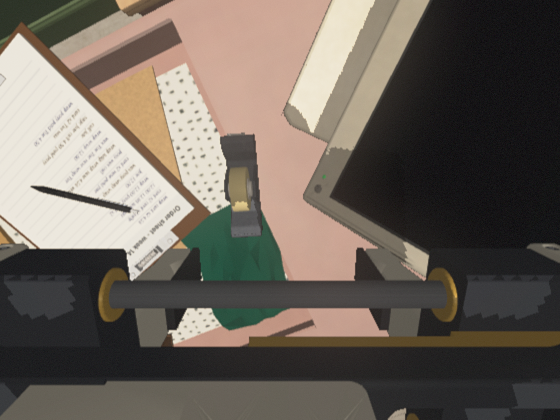

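The wrist view shows the monitor panel right beside the gripper on its -y side, with its corner at about (310,190). By triangulation its upper edge is near z 0.28. I'll rise first, turn to the slab's yaw and shut the fingers.

Emit:
play_rows(rows=[{"slide": [0,0,-0.4],"delta_rot": [0,0,0],"fingers": -1},{"slide": [0,0,-0.4],"delta_rot": [0,0,0],"fingers": -1},{"slide": [0,0,-0.4],"delta_rot": [0,0,-0.84],"fingers": -1},{"slide": [0,0,0],"delta_rot": [0,0,-0.84],"fingers": -1},{"slide": [0,0,0],"delta_rot": [0,0,-0.84],"fingers": -1},{"slide": [0,0,0],"delta_rot": [0,0,-0.84],"fingers": -1},{"slide": [0,0,0],"delta_rot": [0,0,0],"fingers": -1}])

```text
time_s: 1.12
tcp_pos: [0.2708, 0.6182, 0.4064]
eef_rot: [180.0, 0.0, -8.3]
contact_force: [0.4, -0.8, 0.6]
gripper_width: 0.0232
gripper_force: 0.0
```

Emit:
play_rows(rows=[{"slide": [0.21,0.32,0],"delta_rot": [0,0,0],"fingers": -1},{"slide": [0.21,0.32,0],"delta_rot": [0,0,0],"fingers": -1},{"slide": [0.21,0.32,0],"delta_rot": [0,0,0],"fingers": -1},{"slide": [0.21,0.32,0],"delta_rot": [0,0,0],"fingers": -1},{"slide": [0.21,0.32,0],"delta_rot": [0,0,0],"fingers": -1},{"slide": [0.21,0.32,0],"delta_rot": [0,0,0],"fingers": -1},{"slide": [0.21,0.32,0],"delta_rot": [0,0,0],"fingers": -1},{"slide": [0.21,0.32,0],"delta_rot": [0,0,0],"fingers": -1}])

```text
time_s: 2.12
tcp_pos: [0.4654, 0.2003, 0.4069]
eef_rot: [-180.0, -0.0, -8.3]
contact_force: [0.5, 1.0, -0.4]
gripper_width: 0.0001
gripper_force: 0.0
```

```bash
cat >> h.py <<'E'
DOT=dict(BL=(.6216,.0268),BR=(.6052,-.086),FL=(.5385,.0388),FR=(.5221,-.074))
def go(x,y,z):
    s=r.get_state();p=np.array(s["tcp_pos"]);from scipy.spatial.transform import Rotation as Ro
    M=Ro.from_euler("xyz",s["eef_rot"],degrees=True).as_matrix()
    print("t",s["time_s"],"p",p.round(4),"units",(M.T@(np.array([x,y,z])-p)/.15).round(3))
E
python3 -c "
from h import *
go(.5385,.0388,.1)"
```

```text
t 2.125 p [0.4654 0.2003 0.4069] units [0.637 0.996 2.046]
```

Emit:
play_rows(rows=[{"slide": [0.16,0.25,0],"delta_rot": [0,0,0],"fingers": -1},{"slide": [0.16,0.25,0.2],"delta_rot": [0,0,0],"fingers": -1},{"slide": [0.16,0.25,0.3],"delta_rot": [0,0,0],"fingers": -1},{"slide": [0.157,0.246,0.3],"delta_rot": [0,0,0],"fingers": -1},{"slide": [0,0,0.4],"delta_rot": [0,0,0],"fingers": -1},{"slide": [0,0,0.3],"delta_rot": [0,0,0],"fingers": -1},{"slide": [0,0,0],"delta_rot": [0,0,0],"fingers": -1}])

```text
time_s: 3.0
tcp_pos: [0.5357, 0.0402, 0.1794]
eef_rot: [179.8, 0.3, -8.4]
contact_force: [0.3, -0.4, 1.4]
gripper_width: 0.0006
gripper_force: 0.0
```

```bash
cat >> h.py <<'E'
def wcap(name):
    s=r.get_state();c=r.capture("wrist");cv2.imwrite(f"pics/{name}.png",c["image"])
    from scipy.spatial.transform import Rotation as Ro
    W=np.eye(4);W[:3,:3]=Ro.from_euler("xyz",s["eef_rot"],degrees=True).as_matrix();W[:3,3]=s["tcp_pos"]
    C=np.linalg.inv(W@np.array(c["T_tool_cam"]));c["R"]=C[:3,:3];c["t"]=C[:3,3];return c
E
python3 -c "
from h import *
c=wcap('w1')
for nm,lo,hi,z in(('blue',(95,120,60),(125,255,255),.052),('orange',(5,150,120),(18,255,255),.05)):
    for p,a in blobs(c['image'],lo,hi,60):print(nm,p.round(1),a,ray(c,*p,z).round(4))
go(.5385,.0388,.07)"
```

```text
blue [407.4 110.8] 169 [ 0.6053 -0.0881  0.052 ]
blue [279.1 202.5] 125 [0.5391 0.0366 0.052 ]
blue [397.  202.4] 132 [ 0.5225 -0.0759  0.052 ]
orange [221.9  50.1] 692 [0.6773 0.0655 0.05  ]
orange [470.5  49.4] 770 [ 0.6472 -0.1431  0.05  ]
orange [441.1 159.3] 70 [ 0.5575 -0.1188  0.05  ]
orange [231.3 243.6] 209 [0.5032 0.0907 0.05  ]
orange [438.7 248.1] 473 [ 0.4674 -0.1168  0.05  ]
t 3.05 p [0.5376 0.0408 0.1822] units [0.009 0.011 0.748]
```

View pics/w1.png

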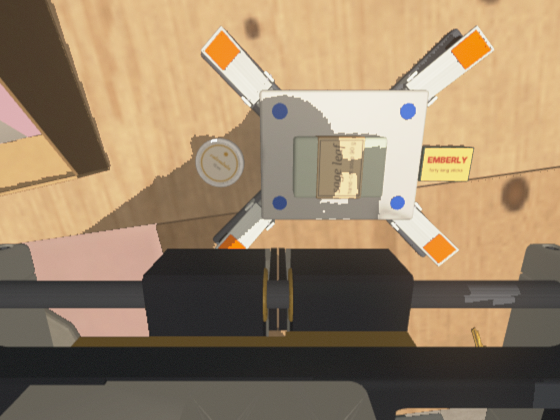

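The wrist view agrees to 2 mm with the top camera: FL dot at (279,202), FR at (397,202), BR at (407,111), and BL in shadow at (280,111). The soap is centred and the shut fingers are slim. I'll probe FL first.

Emit:
play_rows(rows=[{"slide": [0.008,0.018,0.3],"delta_rot": [0,0,0],"fingers": -1},{"slide": [0,0,0.3],"delta_rot": [0,0,0],"fingers": -1},{"slide": [0,0,0.18],"delta_rot": [0,0,0],"fingers": -1},{"slide": [0,0,0],"delta_rot": [0,0,0],"fingers": -1},{"slide": [0,0,0.03],"delta_rot": [0,0,0],"fingers": -1},{"slide": [0,0,0.02],"delta_rot": [0,0,0],"fingers": -1},{"slide": [0,0,0],"delta_rot": [0,0,0],"fingers": -1}])

```text
time_s: 3.92
tcp_pos: [0.5391, 0.0386, 0.0586]
eef_rot: [-180.0, -0.1, -8.3]
contact_force: [0.7, 0.3, 0.2]
gripper_width: 0.0004
gripper_force: 0.0
```

Emit:
play_rows(rows=[{"slide": [0,0,0.02],"delta_rot": [0,0,0],"fingers": -1},{"slide": [0,0,0.02],"delta_rot": [0,0,0],"fingers": -1},{"slide": [0,0,0.01],"delta_rot": [0,0,0],"fingers": -1},{"slide": [0,0,0.01],"delta_rot": [0,0,0],"fingers": -1},{"slide": [0,0,0],"delta_rot": [0,0,0],"fingers": -1}])

```text
time_s: 4.55
tcp_pos: [0.5391, 0.0385, 0.0514]
eef_rot: [180.0, -0.1, -8.2]
contact_force: [-10.4, 1.7, 28.4]
gripper_width: 0.0004
gripper_force: 14.3
```

Emit:
play_rows(rows=[{"slide": [0,0,-0.1],"delta_rot": [0,0,0],"fingers": -1},{"slide": [0,0.38,0],"delta_rot": [0,0,0],"fingers": -1},{"slide": [0,0.385,0],"delta_rot": [0,0,0],"fingers": -1},{"slide": [0,0,0.04],"delta_rot": [0,0,0],"fingers": -1},{"slide": [0,0,0.03],"delta_rot": [0,0,0],"fingers": -1},{"slide": [0,0,0.015],"delta_rot": [0,0,0],"fingers": -1},{"slide": [0,0,0.01],"delta_rot": [0,0,0],"fingers": -1},{"slide": [0,0,0],"delta_rot": [0,0,0],"fingers": -1}])

```text
time_s: 5.55
tcp_pos: [0.5224, -0.075, 0.0515]
eef_rot: [179.9, -0.0, -8.1]
contact_force: [-8.7, -3.9, 23.9]
gripper_width: 0.0004
gripper_force: 11.7
```

Emit:
play_rows(rows=[{"slide": [0,0,-0.3],"delta_rot": [0,0,0],"fingers": -1},{"slide": [0.279,0,0],"delta_rot": [0,0,0],"fingers": -1},{"slide": [0.279,0,0],"delta_rot": [0,0,0],"fingers": -1},{"slide": [0,0,0.2],"delta_rot": [0,0,0],"fingers": -1},{"slide": [0,0,0.07],"delta_rot": [0,0,0],"fingers": -1},{"slide": [0,0,0.015],"delta_rot": [0,0,0],"fingers": -1},{"slide": [0,0,0.01],"delta_rot": [0,0,0],"fingers": -1},{"slide": [0,0,0],"delta_rot": [0,0,0],"fingers": -1}])

```text
time_s: 6.55
tcp_pos: [0.6043, -0.0862, 0.0518]
eef_rot: [180.0, 0.0, -8.2]
contact_force: [-5.7, 3.1, 10.2]
gripper_width: 0.0003
gripper_force: 5.3
```

Emit:
play_rows(rows=[{"slide": [0,0,0.007],"delta_rot": [0,0,0],"fingers": -1},{"slide": [0,0,0],"delta_rot": [0,0,0],"fingers": -1}])

```text
time_s: 6.8
tcp_pos: [0.6044, -0.0862, 0.0517]
eef_rot: [180.0, 0.0, -8.1]
contact_force: [-8.5, 4.1, 18.2]
gripper_width: 0.0003
gripper_force: 8.7
```

Emit:
play_rows(rows=[{"slide": [0,0,-0.3],"delta_rot": [0,0,0],"fingers": -1},{"slide": [0.007,-0.38,0],"delta_rot": [0,0,0],"fingers": -1},{"slide": [0,-0.375,0],"delta_rot": [0,0,0],"fingers": -1},{"slide": [0,0,0.2],"delta_rot": [0,0,0],"fingers": -1},{"slide": [0,0,0.07],"delta_rot": [0,0,0],"fingers": -1},{"slide": [0,0,0.02],"delta_rot": [0,0,0],"fingers": -1},{"slide": [0,0,0.01],"delta_rot": [0,0,0],"fingers": -1},{"slide": [0,0,0],"delta_rot": [0,0,0],"fingers": -1}])

```text
time_s: 7.8
tcp_pos: [0.6226, 0.0243, 0.05]
eef_rot: [-180.0, -0.0, -8.3]
contact_force: [-1.5, 0.6, 2.1]
gripper_width: 0.0003
gripper_force: 1.1
```

BL gives way (2 N at z 0.050), so it is the sprung corner. I'll press it right down.

Emit:
play_rows(rows=[{"slide": [0,0,0.015],"delta_rot": [0,0,0],"fingers": -1},{"slide": [0,0,0.015],"delta_rot": [0,0,0],"fingers": -1},{"slide": [0,0,0.01],"delta_rot": [0,0,0],"fingers": -1},{"slide": [0,0,0],"delta_rot": [0,0,0],"fingers": -1}])

```text
time_s: 8.3
tcp_pos: [0.6233, 0.0246, 0.0458]
eef_rot: [-180.0, -0.1, -8.2]
contact_force: [-6.0, 0.0, 19.6]
gripper_width: -0.0001
gripper_force: 9.8
```

Emit:
play_rows(rows=[{"slide": [0,0,0.01],"delta_rot": [0,0,0],"fingers": -1},{"slide": [0,0,0.005],"delta_rot": [0,0,0],"fingers": -1},{"slide": [0,0,0],"delta_rot": [0,0,0],"fingers": -1}])

```text
time_s: 8.68
tcp_pos: [0.6234, 0.0246, 0.0454]
eef_rot: [-180.0, -0.2, -8.2]
contact_force: [-11.7, 1.8, 33.5]
gripper_width: 0.0006
gripper_force: 16.6
```

```bash
python3 -c "
from h import *
go(.678,.068,.07)"
```

```text
t 8.675 p [0.6234 0.0246 0.0454] units [ 0.319 -0.338 -0.163]
```

Emit:
play_rows(rows=[{"slide": [0,0,-0.2],"delta_rot": [0,0,0],"fingers": -1},{"slide": [0.168,-0.179,0],"delta_rot": [0,0,0],"fingers": -1},{"slide": [0.168,-0.179,0],"delta_rot": [0,0,0],"fingers": -1},{"slide": [0,0,0.06],"delta_rot": [0,0,0],"fingers": -1},{"slide": [0,0,0.03],"delta_rot": [0,0,0],"fingers": -1},{"slide": [0,0,0.03],"delta_rot": [0,0,0],"fingers": -1},{"slide": [0,0,0],"delta_rot": [0,0,0],"fingers": -1}])

```text
time_s: 9.55
tcp_pos: [0.6803, 0.0708, 0.0538]
eef_rot: [-179.9, -0.1, -8.2]
contact_force: [0.8, 1.0, 2.6]
gripper_width: 0.0003
gripper_force: 1.4
```

```bash
python3 -c "
from h import *
go(.682,.0715,.027);c=r.capture('scene')['image'];cv2.imwrite('pics/s1.png',cv2.resize(c[120:300,160:430],None,fx=2.9,fy=2.9))"
```

```text
t 9.55 p [0.6803 0.0708 0.0538] units [ 0.01  -0.006  0.179]
```

View pics/s1.png

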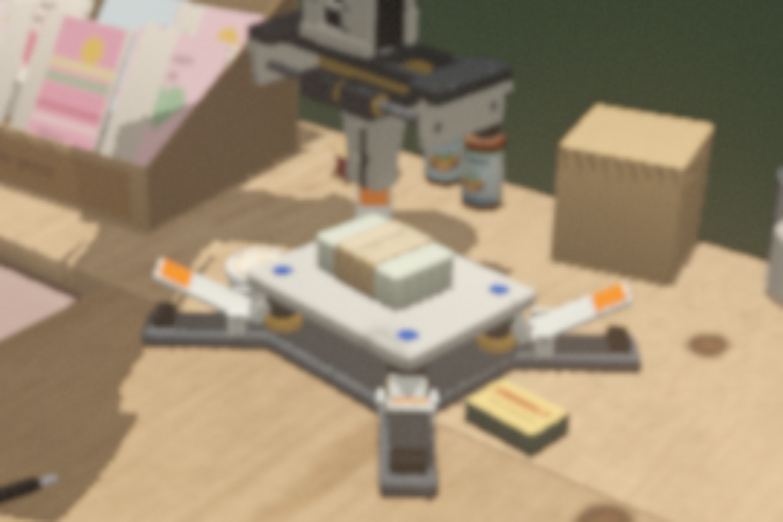

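The scene crop shows the fingertip at (372,190) on the back-left pad, the soap and slab in place, and the gripper clear of the rack and bottles. Now I'll press the tab down.

Emit:
play_rows(rows=[{"slide": [0,0,0.03],"delta_rot": [0,0,0],"fingers": -1},{"slide": [0,0,0.03],"delta_rot": [0,0,0],"fingers": -1},{"slide": [0.005,-0.005,0.03],"delta_rot": [0,0,0],"fingers": -1},{"slide": [0.005,0,0.03],"delta_rot": [0,0,0],"fingers": -1},{"slide": [0,0,0.03],"delta_rot": [0,0,0],"fingers": -1},{"slide": [0,0,0.02],"delta_rot": [0,0,0],"fingers": -1},{"slide": [0,0,0],"delta_rot": [0,0,0],"fingers": -1}])

```text
time_s: 10.48
tcp_pos: [0.684, 0.0718, 0.0294]
eef_rot: [-179.9, -0.3, -8.2]
contact_force: [3.8, 2.8, 6.6]
gripper_width: 0.0004
gripper_force: 3.1
```

Emit:
play_rows(rows=[{"slide": [0,0,0.01],"delta_rot": [0,0,0],"fingers": -1},{"slide": [0,0,0.01],"delta_rot": [0,0,0],"fingers": -1},{"slide": [0,0,0.01],"delta_rot": [0,0,0],"fingers": -1},{"slide": [0,0,0],"delta_rot": [0,0,0],"fingers": -1}])

```text
time_s: 10.98
tcp_pos: [0.6843, 0.0718, 0.0266]
eef_rot: [-179.9, -0.4, -8.2]
contact_force: [-1.3, 3.7, 16.9]
gripper_width: 0.0002
gripper_force: 8.3
```

Emit:
play_rows(rows=[{"slide": [0,0,0.01],"delta_rot": [0,0,0],"fingers": -1},{"slide": [0,0,0.005],"delta_rot": [0,0,0],"fingers": -1},{"slide": [0,0,0],"delta_rot": [0,0,0],"fingers": -1}])

```text
time_s: 11.35
tcp_pos: [0.6844, 0.0717, 0.0261]
eef_rot: [-179.9, -0.4, -8.2]
contact_force: [-5.4, 3.4, 28.0]
gripper_width: 0.0002
gripper_force: 14.0
```

```bash
python3 -c "
from h import *
go(.6218,.026,.06)"
```

```text
t 11.35 p [0.6844 0.0717 0.0261] units [-0.368  0.361 -0.23 ]
```

Flat: 28 N at z 0.026. I'll lift, move above the dot and check.

Emit:
play_rows(rows=[{"slide": [0,0,-0.4],"delta_rot": [0,0,0],"fingers": -1},{"slide": [0,0,-0.1],"delta_rot": [0,0,0],"fingers": -1},{"slide": [-0.184,0.18,0],"delta_rot": [0,0,0],"fingers": -1},{"slide": [-0.184,0.18,0],"delta_rot": [0,0,0],"fingers": -1},{"slide": [0,0,0],"delta_rot": [0,0,0],"fingers": -1}])

```text
time_s: 11.98
tcp_pos: [0.6163, 0.0237, 0.0956]
eef_rot: [180.0, 0.1, -8.4]
contact_force: [-0.7, 0.4, 0.0]
gripper_width: 0.0005
gripper_force: 0.0
```

```bash
python3 -c "
from h import *
go(.6218,.026,.06);c=r.capture('scene')['image'];cv2.imwrite('pics/s2.png',cv2.resize(c[120:300,160:430],None,fx=2.9,fy=2.9))
T=r.capture('top')
for nm,lo,hi in(('blue',(95,120,60),(125,255,255)),('orange',(5,150,120),(18,255,255))):
    for p,a in blobs(T['image'],lo,hi):print(nm,p.round(1),a,ray(T,*p,.052 if nm=='blue' else .05).round(4))"
```

```text
t 11.975 p [0.6163 0.0237 0.0956] units [ 0.035 -0.021  0.237]
blue [338.9 179.7] 29 [ 0.605  -0.0855  0.052 ]
blue [267.2 217. ] 27 [0.5383 0.0387 0.052 ]
blue [332.4 226.9] 27 [ 0.5218 -0.0736  0.052 ]
orange [370.5 157.3] 115 [ 0.6464 -0.142   0.05  ]
orange [364.6 213.8] 39 [ 0.5455 -0.1296  0.05  ]
orange [234.1 240.9] 113 [0.4965 0.0951 0.05  ]
orange [356.9 259.3] 115 [ 0.4669 -0.115   0.05  ]
```

View pics/s2.png

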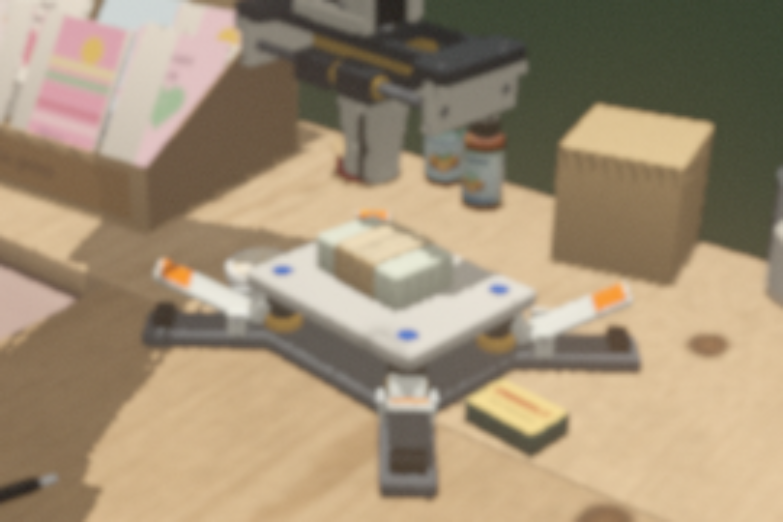

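The crop shows the back-left pad now low at (372,214), the other three tabs raised, and the slab and soap in place. I'll descend and hold, then press.

Emit:
play_rows(rows=[{"slide": [0,0,0.15],"delta_rot": [0,0,0],"fingers": -1},{"slide": [0,0,0.08],"delta_rot": [0,0,0],"fingers": -1},{"slide": [0,0,0],"delta_rot": [0,0,0],"fingers": -1},{"slide": [0,0,0],"delta_rot": [0,0,0],"fingers": -1}])

```text
time_s: 12.58
tcp_pos: [0.6197, 0.0258, 0.0615]
eef_rot: [180.0, -0.0, -8.2]
contact_force: [0.6, 0.3, 0.5]
gripper_width: 0.0003
gripper_force: 0.0
```

Emit:
play_rows(rows=[{"slide": [0.014,0,0.03],"delta_rot": [0,0,0],"fingers": -1},{"slide": [0,0,0.02],"delta_rot": [0,0,0],"fingers": -1},{"slide": [0,0,0.01],"delta_rot": [0,0,0],"fingers": -1},{"slide": [0,0,0.01],"delta_rot": [0,0,0],"fingers": -1},{"slide": [0,0,0.01],"delta_rot": [0,0,0],"fingers": -1},{"slide": [0,0,0],"delta_rot": [0,0,0],"fingers": -1}])

```text
time_s: 13.32
tcp_pos: [0.6214, 0.0253, 0.051]
eef_rot: [180.0, -0.1, -8.2]
contact_force: [-4.3, 0.5, 13.1]
gripper_width: 0.0006
gripper_force: 6.7
```

Emit:
play_rows(rows=[{"slide": [0,0,0.007],"delta_rot": [0,0,0],"fingers": -1},{"slide": [0,0,0],"delta_rot": [0,0,0],"fingers": -1},{"slide": [0,0,0],"delta_rot": [0,0,0],"fingers": -1},{"slide": [0,0,0],"delta_rot": [0,0,0],"fingers": -1}])

```text
time_s: 13.82
tcp_pos: [0.6214, 0.0253, 0.0509]
eef_rot: [-180.0, -0.1, -8.2]
contact_force: [-8.4, 1.3, 19.9]
gripper_width: 0.0007
gripper_force: 10.3
```

The corner holds at 20 N with no sinking, so I'm handing in.

```bash
python3 -c "
from h import *
print(r.get_state()['contact_force']);print(r.close_job())"
```

```text
[-8.3734997   1.34094886 19.89988074]
the job is handed in; nothing more can be done
None
```

The back-left corner was the one that sank; I pressed it right down, pressed its shim tab flat, and handed the job in with the fingertip still pressing its dot at about 20 N, where it now holds; the other three tabs are still raised.

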